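Fetch the middle slide box from the stack

ROBOT

A 7-joint arm with a two-finger parallel gripper is mounted at the origin on the work surface. World frame = base frame: x ahead of the robot, y to its left, z up, the work surface at z = 0. Lengths are in m, angles in rad, forces in N, time in s.
With the tool pointing down it reaches from about 0.425 to 0.925 m from the base axis. Payload 6.8 kg.
Tool frame: the origin (TCP) lies on the centre line of the jaws, within the pads' length; the fingertips stand 19 mm ahead of it and the grasp point (between the pads) is the TCP (tcp_to_tips is the distance from the TCP to the fingertips, in m); x points along the fingers, y is the direction in which the jaws open and shut, and the axes are right-handed (so a half turn about x gives the same grasp; the last joint's range is limited). The gripper opens to 85 mm and grips with 20 to 120 N. Pads are 22 mm wide; open, the fingers measure 114 mm over their backs; the gripper's body (76 mm by 85 mm) begins 54 mm behind the grasp point. The pads swing forward as they close: fully open they stand 13 mm farther back than shut.
Start: joints at [-1.245, 0.477, 0.022, 1.555, -0.011, 1.109, -0.083], TCP at [0.284, 0.612, 0.229] pointing down, gripper open.
Joint ranges: [-2.96, 2.96], [-0.34, 2.1], [-1.41, 1.46], [0.24, 2.44], [-1.37, 4.51], [0.17, 1.92], [-2.96, 2.96]. Speed limits (rad/s): [2.39, 2.39, 3.14, 3.14, 3.14, 3.14, 3.14].

INTERFACE

Orientations are given as a unit quaternion [w, x, y, z].
In Python, from station import get_obs, read_camera, hand_in, spot_in, cut_out, tcp_to_tips gives the robot as it stands.
- The arm moves only by the shell command python3 -m jog 'ROWS' [FORCE]. ROWS is JSON, a list of rows, each an object of numbers: "gripper": the closure, from 0 (fully open) to 1 (shut); "dx", "dy", "dz": the shift along the world's x, y, z in m; "rx", "ry", "rz": the turn, a rotation vector about the world's x, y, z in degrees. In form: [{"gripper": .., "dx": .., "dy": .., "dz": .., "rx": .., "ry": .., "rz": ..}, ...]. A call has 1 to 10 rows; each row is the pose to reach, as a shift and turn from the pose commanded when the call began; what a row does not reach only later rows make up. A row lasts 1/10 s, in which the tool goes at most 50 mm and 8.59 degrees, less where a joint would pass 70% of its speed; a pose out of reach is approached as far as the arm can. A call with a gripper value outside its range is refused whole. The fingers move at their own pace and stop on an object; FORCE is the grip in N (left out, the last holds). Time passes only in rows, so rows that repeat a pose let the fingers close. It gives the time, the measured TCP pose, the force and the opening at its end, in the units of the state.
- get_obs(): the state, without advancing time (a new reading comes with each control period).
- read_camera(name): name is "scene" or "side" or "wrist"; returns a dict with "pixels" (384x512x3 uint8, blue, green, red), "range_z" (384x512 float32, m along the optical axis (not along the pixel's ray), 0 where there is no reading), "camera_matrix" (3x3 intrinsics, pixels), "D" ([k1, k2, p1, p2, k3] as OpenCV has them; the pictures are not rectified), "cam_to_world" (4x4, takes a point from camera to world coordinates). Camera axes: x right, y down, z forward; pixel columns grow to the right and rows downward; lengths in m; the calibration is good to about 2 mm. A picture is of the moment at which its call begins.
- hand_in(): hands the job in, once; it reports no verdict.
Trained networks look in the newest picture that a camera, given by its name, has taken for a name from the list of things; names that differ only in an ending like _2 or _b are one class to them, and where a whole thing is asked for, a point or a joint stands for the part that bears it (a point fixed in the world has none). Each returns a list of dicts, best first, with "conf" (0 to 1); they miss things now and then, are a little off and sometimes report something else, mostly with a low value. They report only what shows in the picture. A call takes as long as a camera call. They do not tell look-alikes from the thing itself.
- spot_in(camera, label): "box" ([centre column, centre row, width, height] in pixels, round what is visible of it).
- cut_out(camera, label): "mask" (384x512 bool, what is visible of it) and "box" ([centre column, centre row, width, height] in pixels, round what is visible of it).
The state is a dict: "t": time; "q": joint angles; "joint_vel": joint speeds; "joint_torque": joint torques, N m; "eef_pos": TCP position; "tool_rot": TCP orientation; "contact_force": force on the tool from outside, world axes, zero at the start; "torque": the same for the moment, N m; "gripper_width": opening from 0.0 (shut) to 1.0 (fully open).
Only numpy, scipy, OpenCV 4.12 (cv2) and the standard library are available. Lean on these libraries where they do the work, as an engineer would, in place of code of your own. Each camera call takes 0.05 s, during which the arm holds its last target. There are 200 camera calls.

TASK

Three slide boxes stand stacked on the microscopy bench, and the middle one is wanted on the carrier. Lift the top box off and set it upright on the bare bench, put the middle box centred on the aluminium carrier plate with its long side along the plate's long side, then put the top box back squarely on the bottom box, which stays where it is. Set every box down, do not drop it.

Things in the scene. Friction and masses are not known exactly. Their poses are not given: they have to be found in the camera images.
- top_box: Top one of the three stacked boxes at the start: a closed rigid slide box, grey with white lid, a cuboid 92 (x) x 54 (y) x 40 (z) mm, 0.14 to 0.28 kg. Origin: centre of its underside, x along its long side, z up. Grip it across its 54 mm width, fingertips above its underside. Neighbours in the stack are askew by up to 5 mm and 5 degrees. The bench (height 0) midway between stack and carrier is bare for 100 mm around.
- middle_box: Middle one of the stack, the box wanted on the carrier: same kind of closed rigid slide box, grey with white lid, a cuboid 92 (x) x 54 (y) x 40 (z) mm, 0.14 to 0.28 kg. Origin: centre of its underside, x along its long side, z up. Grip it across its 54 mm width, fingertips above its underside, which starts 40 mm above the bench.
- bottom_box: Bottom one of the stack, standing loose on the bench: same kind of closed rigid slide box, grey with white lid, a cuboid 92 (x) x 54 (y) x 40 (z) mm, 0.14 to 0.28 kg. Origin: centre of its underside, x along its long side, z up. Its top face is 40 mm above its origin. (A fourth box of this kind stands singly at the back of the bench and is not part of the job.)
- carrier_top (a point): Centre of the top face of the carrier: a fixed flat bare aluminium plate 112 (x) x 74 (y) mm, its top 20 mm above the bench, on a small black drilled breadboard 160 (x) x 120 (y) x 12 mm. x along the plate's long side, z up. The carrier is on the left or the right of the bench, the stack on the other side.
There are look-alikes about, which are no part of the job. Leave any turquoise look-alike of the top_box alone. There is more than one size of the part that bears carrier_top; the job needs the smaller.

How it is judged:
By the outcome, as a careful person would: the job done as asked, in the order asked, and still so for the second after the job is handed in, with the robot touching nothing.
It also fails if it takes over 72 s, if anything falls off the work surface, if the arm or the gripper's body presses on something with over 40 N, if the wrist force passes 120 N, or if a joint passes its speed limit or range.

## Working session

There is one attempt and no reset: what is moved stays moved. The work goes in short steps, Python scripts to look and compute and a shell command to move; the robot and the scene stay as the last step left them, time stands still between calls to the robot, and variables do not carry over. Pictures are saved under pics/ and viewed, about 8 in all and at most 12, crops included, and the job is handed in when it is done.

```bash
mkdir -p pics; ls
cat > h.py <<'E'
import numpy as np, cv2
from station import *
def world(c, mask=None):
    """Nx3 world points for masked pixels with depth"""
    z=c["range_z"]; m=(z>0) if mask is None else (mask&(z>0))
    v,u=np.nonzero(m); p=np.stack([u,v],1).astype(np.float64)
    n=cv2.undistortPoints(p[:,None],c["camera_matrix"],np.array(c["D"]))[:,0]
    zz=z[v,u]; P=np.c_[n*zz[:,None],zz]
    T=np.array(c["cam_to_world"]); return P@T[:3,:3].T+T[:3,3], p
def rect(P):
    """min area rect of xy points: centre, (long,short), yaw deg of long side"""
    (cx,cy),(w,h),a=cv2.minAreaRect((P[:,:2]*1000).astype(np.float32))
    if w<h: w,h,a=h,w,a+90
    return np.round([cx,cy,w,h,(a+90)%180-90],1)
E
python3 - <<'E'
from h import *
o=get_obs(); print({k:np.round(v,3) for k,v in o.items()}, tcp_to_tips)
ims=[]
for n in ["scene","side"]:
    c=read_camera(n); im=c["pixels"].copy()
    print(n,np.round(c["cam_to_world"],3).tolist())
    for l in ["top_box","carrier_top"]:
        for d in cut_out(n,l):
            P,_=world(c,d["mask"])
            if len(P)<20: continue
            zt=np.percentile(P[:,2],95); T=P[abs(P[:,2]-zt)<.006]
            print(n,l,round(d["conf"],2),np.round(d["box"]),"ztop",round(zt,3),rect(T) if len(T)>5 else None)
    cv2.imwrite(f"pics/{n}0.png",im)
E
```

```text
pics
{'t': np.float64(0.0), 'q': array([-1.245,  0.478,  0.022,  1.556, -0.011,  1.109, -0.083]), 'joint_vel': array([-0.002,  0.   , -0.001,  0.   ,  0.001,  0.001, -0.001]), 'joint_torque': array([ 0.0000e+00, -5.9645e+01,  1.6080e+00, -2.8120e+01,  1.2000e-02,
        9.0000e-03,  0.0000e+00]), 'eef_pos': array([0.283, 0.612, 0.228]), 'tool_rot': array([ 0.69 ,  0.152,  0.691, -0.153]), 'contact_force': array([ 0.685, -0.35 , -0.815]), 'torque': array([-0.024,  0.004, -0.072]), 'gripper_width': np.float64(1.001)} 0.019
scene [[-0.87, 0.316, -0.379, 0.797], [0.493, 0.582, -0.647, 0.659], [0.016, -0.749, -0.662, 0.754], [0.0, 0.0, 0.0, 1.0]]
scene top_box 0.59 [184. 278.  51.  46.] ztop 0.043 [631.3 107.3  92.5  56.5 -54.3]
scene top_box 0.57 [258. 287.  61.  41.] ztop 0.122 [543.6 238.5  92.5  55.6 -14.6]
scene carrier_top 0.76 [179. 171.  66.  39.] ztop 0.023 [ 511.2 -227.9  134.4  100.2  -22.3]
scene carrier_top 0.61 [267. 130.  86.  41.] ztop 0.031 [ 228.9 -269.2  157.8  113.   -22.8]
side [[0.902, -0.27, 0.336, 0.089], [-0.431, -0.53, 0.73, -0.736], [-0.019, -0.804, -0.595, 0.655], [0.0, 0.0, 0.0, 1.0]]
side top_box 0.73 [298. 165.  40.  27.] ztop 0.041 [627.7 105.2  92.8  56.  -56.7]
side top_box 0.68 [255. 131.  32.  19.] ztop 0.121 [541.8 237.1  88.4  57.7 -15.3]
side carrier_top 0.92 [331. 254.  84.  46.] ztop 0.021 [ 509.5 -245.6  135.5   95.1  -18.3]
side carrier_top 0.88 [220. 312. 126.  79.] ztop 0.03 [ 226.5 -270.2  157.2  107.4  -23. ]
```

View pics/scene0.png

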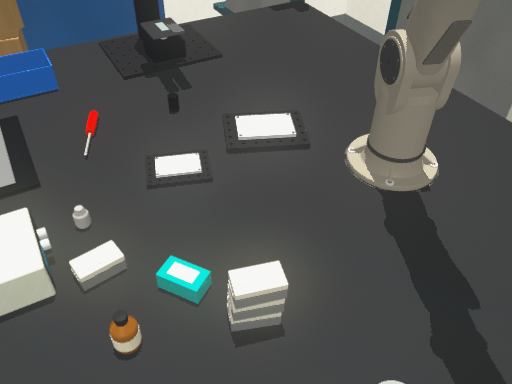

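View pics/side0.png

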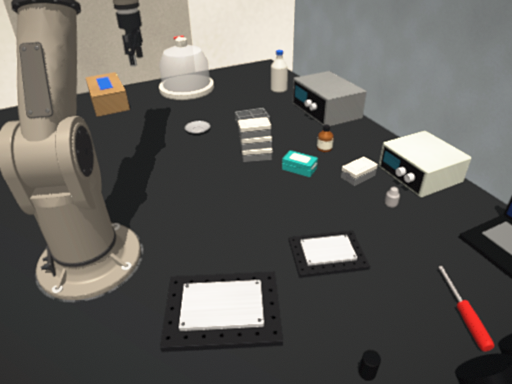

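Run:
```python
from h import *
crops=[]
for n,(a,b,w) in {"scene":((225,250),(240,120),0),"side":((215,95),(260,150),0)}.items():
    c=read_camera(n); g=cv2.cvtColor(c["pixels"],cv2.COLOR_BGR2GRAY)
    P,p=world(c); br=g[p[:,1].astype(int),p[:,0].astype(int)]
    near=(abs(P[:,0]-.51)<.12)&(abs(P[:,1]+.24)<.12)
    for th in (120,160):
        s=near&(br>th); print(n,"plate",th,s.sum(),rect(P[s]),np.round(np.median(P[s,2]),4))
    s=near&(P[:,2]>.006)&(br<100); print(n,"board",rect(P[s]),np.round(np.median(P[s,2]),4))
    st=(abs(P[:,0]-.543)<.09)&(abs(P[:,1]-.238)<.08)
    s=st&(P[:,2]>.112); print(n,"stack top",rect(P[s]),np.round(np.median(P[s,2]),4))
    im=c["pixels"]
    k=im[250:335,205:310] if n=="scene" else im[95:180,220:325]
    crops.append(cv2.resize(k,(400,324),interpolation=cv2.INTER_CUBIC))
    k=im[140:200,130:230] if n=="scene" else im[225:285,280:380]
    crops.append(cv2.resize(k,(400,240),interpolation=cv2.INTER_CUBIC))
cv2.imwrite("pics/crop1.png",np.hstack([np.vstack(crops[:2]),np.vstack(crops[2:])]))
```

```text
scene plate 120 948 [ 501.5 -238.9  115.3   92.4  -17.9] 0.0208
scene plate 160 899 [ 502.3 -237.2  112.1   89.9  -18.9] 0.0209
scene board [ 492.3 -248.4  173.2  161.9  -18.4] 0.0128
scene stack top [543.6 238.4  91.6  57.5 -14.5] 0.1205
side plate 120 1301 [ 507.  -229.2  119.5   88.2  -18.3] 0.0191
side plate 160 1230 [ 506.3 -228.5  117.8   86.9  -17.9] 0.0192
side board [ 503.2 -232.6  163.   123.7  -18.2] 0.0117
side stack top [542.  237.6  90.2  57.9 -13.6] 0.1197
```

View pics/crop1.png

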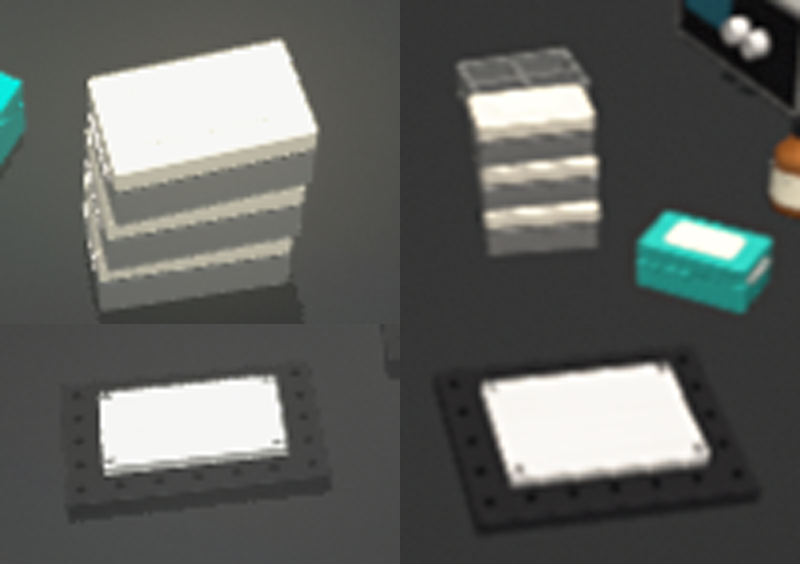

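Run:
```python
from h import *
c=read_camera("side"); T=np.array(c["cam_to_world"])
px=np.array([[235.2,112],[264.6,108],[270.4,117.3],[237,119]])
n=cv2.undistortPoints(px[:,None],c["camera_matrix"],np.array(c["D"]))[:,0]
d=np.c_[n,np.ones(4)]@T[:3,:3].T
for z in (0,.04,.08,.12,.16): print(z,np.round(T[:3,3]+d*((z-T[2,3])/d[:,2])[:,None],3)[:,:2].tolist())
np.set_printoptions(linewidth=200)
print(np.round(c["range_z"][104:128:2,232:276:3],2))
P,p=world(c); s=(p[:,0]>233)&(p[:,0]<272)&(p[:,1]>106)&(p[:,1]<121); Q=P[s]
print(np.histogram(Q[:,2],np.arange(-.02,.2,.01)))
w=read_camera("wrist"); cv2.imwrite("pics/wrist0.png",w["pixels"])
c=read_camera("scene"); T=np.array(c["cam_to_world"])
print(np.round(c["range_z"][260:335:5,220:240:2],3))
```

```text
0 [[0.617, 0.57], [0.736, 0.55], [0.718, 0.464], [0.599, 0.51]]
0.04 [[0.585, 0.491], [0.696, 0.471], [0.679, 0.391], [0.567, 0.434]]
0.08 [[0.553, 0.411], [0.657, 0.393], [0.641, 0.318], [0.536, 0.358]]
0.12 [[0.52, 0.331], [0.617, 0.314], [0.602, 0.244], [0.505, 0.282]]
0.16 [[0.488, 0.251], [0.578, 0.236], [0.564, 0.171], [0.474, 0.206]]
[[1.58 1.58 1.58 1.58 1.58 1.58 1.58 1.58 1.57 1.58 1.58 1.57 1.58 1.57 1.58]
 [1.57 1.56 1.56 1.56 1.57 1.57 1.57 1.57 1.56 1.57 1.56 1.56 1.56 1.56 1.56]
 [1.55 1.55 1.55 1.55 1.55 1.55 1.55 1.55 1.55 1.47 1.46 1.55 1.54 1.55 1.55]
 [1.54 1.53 1.53 1.53 1.45 1.45 1.46 1.46 1.46 1.47 1.47 1.53 1.53 1.53 1.53]
 [1.52 1.52 1.45 1.46 1.46 1.46 1.46 1.47 1.47 1.47 1.47 1.43 1.52 1.51 1.51]
 [1.51 1.5  1.45 1.46 1.46 1.46 1.44 1.47 1.44 1.43 1.44 1.44 1.51 1.5  1.5 ]
 [1.5  1.49 1.41 1.46 1.42 1.42 1.43 1.43 1.43 1.44 1.44 1.44 1.41 1.49 1.48]
 [1.48 1.48 1.42 1.42 1.43 1.43 1.44 1.39 1.2  1.21 1.21 1.21 1.41 1.48 1.47]
 [1.46 1.47 1.42 1.2  1.19 1.2  1.19 1.2  1.2  1.19 1.19 1.19 1.41 1.46 1.45]
 [1.45 1.45 1.43 1.19 1.19 1.19 1.18 1.18 1.18 1.18 1.1
[... 703 characters left out ...]
0.789]
 [0.933 0.93  0.928 0.93  0.798 0.784 0.783 0.782 0.783 0.783]
 [0.921 0.922 0.92  0.923 0.823 0.79  0.774 0.777 0.778 0.776]
 [0.911 0.913 0.912 0.911 0.819 0.805 0.781 0.768 0.767 0.771]
 [0.903 0.904 0.905 0.905 0.823 0.808 0.776 0.765 0.76  0.761]
 [0.892 0.898 0.895 0.897 0.847 0.808 0.8   0.775 0.771 0.774]
 [0.887 0.887 0.888 0.886 0.843 0.808 0.794 0.785 0.779 0.781]
 [0.878 0.879 0.875 0.877 0.847 0.832 0.799 0.79  0.795 0.795]
 [0.868 0.87  0.868 0.871 0.839 0.822 0.812 0.802 0.804 0.804]
 [0.862 0.861 0.861 0.865 0.862 0.83  0.821 0.811 0.816 0.814]
 [0.854 0.853 0.854 0.857 0.856 0.845 0.831 0.829 0.831 0.835]
 [0.847 0.847 0.    0.845 0.847 0.845 0.839 0.842 0.842 0.846]]
```

View pics/wrist0.png

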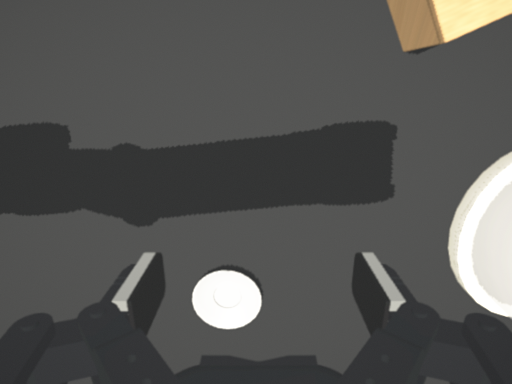

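```bash
python3 -m jog '[{"dx":0.03,"dy":-0.04,"dz":0.01,"rz":1},{"dx":0.06,"dy":-0.08,"dz":0.02,"rz":3},{"dx":0.09,"dy":-0.12,"dz":0.03,"rz":5},{"dx":0.12,"dy":-0.16,"dz":0.03,"rz":7},{"dx":0.15,"dy":-0.20,"dz":0.03,"rz":9},{"dx":0.18,"dy":-0.25,"dz":0.03,"rz":11},{"dx":0.21,"dy":-0.30,"dz":0.03,"rz":11},{"dx":0.24,"dy":-0.345,"dz":0.03,"rz":11},{"dx":0.259,"dy":-0.374,"dz":0.03,"rz":11},{"dx":0.259,"dy":-0.374,"dz":0.03,"rz":11}]'
python3 - <<'E'
from h import *
import time
from station import *
o=get_obs(); print(np.round(o["eef_pos"],4),np.round(o["tool_rot"],4))
c=read_camera("wrist"); cv2.imwrite("pics/wrist1.png",c["pixels"]); print(np.round(c["cam_to_world"],3).tolist())
P,p=world(c); st=(abs(P[:,0]-.543)<.07)&(abs(P[:,1]-.238)<.07)
s=st&(P[:,2]>.112)&(P[:,2]<.13); print(s.sum(),rect(P[s]),np.median(P[s,2]))
E
```

```text
[0.2837 0.6125 0.2292] [ 0.6905  0.1522  0.6905 -0.1522]
[[0.421, 0.863, 0.28, 0.213], [0.907, -0.4, -0.131, 0.646], [-0.001, 0.309, -0.951, 0.374], [0.0, 0.0, 0.0, 1.0]]
0 [0. 0. 0. 0. 0.] nan$[0]: bad value
  return _methods._mean(a, axis=axis, dtype=dtype,
  ret = ret.dtype.type(ret / rcount)
```

```bash
cat > look.py <<'E'
import sys
from h import *
x,y,z,name=float(sys.argv[1]),float(sys.argv[2]),float(sys.argv[3]),sys.argv[4]
o=get_obs(); print(np.round(o["eef_pos"],4),np.round(o["tool_rot"],4),o["t"],o["gripper_width"])
for n in sys.argv[5:] or ["wrist"]:
    c=read_camera(n); cv2.imwrite(f"pics/{n}_{name}.png",c["pixels"])
    P,p=world(c); s=(np.hypot(P[:,0]-x,P[:,1]-y)<.085)&(abs(P[:,2]-z)<.006)
    print(n,s.sum(),rect(P[s]) if s.sum()>9 else None,np.round(np.median(P[s,2]),4) if s.any() else None)
E
python3 -m jog '[{"gripper":0,"dx":0.03,"dy":-0.04,"dz":0.01,"rx":0,"ry":0,"rz":1},{"gripper":0,"dx":0.06,"dy":-0.08,"dz":0.02,"rx":0,"ry":0,"rz":3},{"gripper":0,"dx":0.09,"dy":-0.12,"dz":0.03,"rx":0,"ry":0,"rz":5},{"gripper":0,"dx":0.12,"dy":-0.16,"dz":0.03,"rx":0,"ry":0,"rz":7},{"gripper":0,"dx":0.15,"dy":-0.20,"dz":0.03,"rx":0,"ry":0,"rz":9},{"gripper":0,"dx":0.18,"dy":-0.25,"dz":0.03,"rx":0,"ry":0,"rz":11},{"gripper":0,"dx":0.21,"dy":-0.30,"dz":0.03,"rx":0,"ry":0,"rz":11},{"gripper":0,"dx":0.24,"dy":-0.345,"dz":0.03,"rx":0,"ry":0,"rz":11},{"gripper":0,"dx":0.259,"dy":-0.374,"dz":0.03,"rx":0,"ry":0,"rz":11},{"gripper":0,"dx":0.259,"dy":-0.374,"dz":0.03,"rx":0,"ry":0,"rz":11}]'
python3 look.py .543 .238 .12 a
```

```text
t: 1.6
eef_pos: [0.5465, 0.2307, 0.2597]
tool_rot: [0.702, 0.088, 0.701, -0.09]
contact_force: [0.5, 0.1, 0.7]
gripper_width: 0.998
[0.5465 0.2307 0.2597] [ 0.7025  0.088   0.7005 -0.0899] 1.6 0.9976176039900162
wrist 6024 [543.  239.6  91.8  54.1 -14.4] 0.1199
```

```bash
python3 -m jog '[{"gripper":0,"dx":0,"dy":0.001,"dz":-0.03,"rx":0,"ry":0,"rz":-0.5},{"gripper":0,"dx":0,"dy":0.001,"dz":-0.07,"rx":0,"ry":0,"rz":-0.5},{"gripper":0,"dx":0,"dy":0.001,"dz":-0.11,"rx":0,"ry":0,"rz":-0.5},{"gripper":0,"dx":0,"dy":0.001,"dz":-0.135,"rx":0,"ry":0,"rz":-0.5},{"gripper":0,"dx":0,"dy":0.001,"dz":-0.15,"rx":0,"ry":0,"rz":-0.5},{"gripper":0,"dx":0,"dy":0.001,"dz":-0.15,"rx":0,"ry":0,"rz":-0.5},{"gripper":0,"dx":0,"dy":0.001,"dz":-0.15,"rx":0,"ry":0,"rz":-0.5}]'
python3 -m jog '[{"gripper":0.2,"dx":0,"dy":0,"dz":0,"rx":0,"ry":0,"rz":0},{"gripper":0.3,"dx":0,"dy":0,"dz":0,"rx":0,"ry":0,"rz":0},{"gripper":0.4,"dx":0,"dy":0,"dz":0,"rx":0,"ry":0,"rz":0},{"gripper":0.5,"dx":0,"dy":0,"dz":0,"rx":0,"ry":0,"rz":0},{"gripper":0.6,"dx":0,"dy":0,"dz":0,"rx":0,"ry":0,"rz":0},{"gripper":0.6,"dx":0,"dy":0,"dz":0,"rx":0,"ry":0,"rz":0},{"gripper":0.6,"dx":0,"dy":0,"dz":0,"rx":0,"ry":0,"rz":0}]' 40
```

```text
t: 2.35
eef_pos: [0.5431, 0.2405, 0.1102]
tool_rot: [0.702, 0.088, 0.701, -0.088]
contact_force: [0.3, 1.1, -0.4]
gripper_width: 1.003
t: 3.05
eef_pos: [0.5435, 0.2398, 0.1109]
tool_rot: [0.702, 0.089, 0.701, -0.088]
contact_force: [-0.9, -0.9, 6.7]
gripper_width: 0.611
```

```bash
python3 -m jog '[{"gripper":0.6,"dx":0,"dy":0,"dz":0.005,"rx":0,"ry":0,"rz":0},{"gripper":0.6,"dx":0,"dy":0,"dz":0.015,"rx":0,"ry":0,"rz":0},{"gripper":0.6,"dx":0,"dy":0,"dz":0.03,"rx":0,"ry":0,"rz":0},{"gripper":0.6,"dx":0,"dy":0,"dz":0.05,"rx":0,"ry":0,"rz":0},{"gripper":0.6,"dx":0,"dy":0,"dz":0.07,"rx":0,"ry":0,"rz":0},{"gripper":0.6,"dx":0,"dy":0,"dz":0.07,"rx":0,"ry":0,"rz":0}]'
python3 look.py .543 .238 .08 b wrist scene side
```

```text
t: 3.65
eef_pos: [0.5448, 0.2404, 0.1831]
tool_rot: [0.703, 0.09, 0.7, -0.087]
contact_force: [0.3, -0.1, -1.7]
gripper_width: 0.609
[0.5448 0.2404 0.1831] [ 0.7034  0.0899  0.6997 -0.087 ] 3.65 0.6088649997743361
wrist 1302 [507.2 248.5  53.6  14.   74.2] 0.0797
scene 1376 [545.5 236.9  92.3  53.8 -17. ] 0.0805
side 279 [543.4 235.5  87.9  59.3 -16.1] 0.0795
```

View pics/scene_b.png

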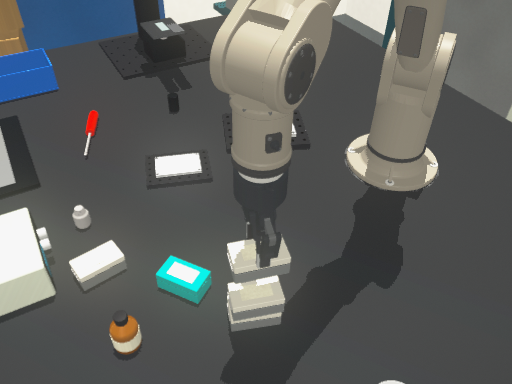

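```bash
python3 -m jog '[{"gripper":0.6,"dx":-0.002,"dy":-0.02,"dz":0,"rx":0,"ry":0,"rz":0},{"gripper":0.6,"dx":-0.004,"dy":-0.06,"dz":0,"rx":0,"ry":0,"rz":0},{"gripper":0.6,"dx":-0.008,"dy":-0.10,"dz":0,"rx":0,"ry":0,"rz":0},{"gripper":0.6,"dx":-0.012,"dy":-0.14,"dz":-0.01,"rx":0,"ry":0,"rz":0},{"gripper":0.6,"dx":-0.015,"dy":-0.18,"dz":-0.03,"rx":0,"ry":0,"rz":0},{"gripper":0.6,"dx":-0.018,"dy":-0.21,"dz":-0.06,"rx":0,"ry":0,"rz":0},{"gripper":0.6,"dx":-0.018,"dy":-0.23,"dz":-0.09,"rx":0,"ry":0,"rz":0},{"gripper":0.6,"dx":-0.018,"dy":-0.24,"dz":-0.11,"rx":0,"ry":0,"rz":0},{"gripper":0.6,"dx":-0.018,"dy":-0.24,"dz":-0.13,"rx":0,"ry":0,"rz":0},{"gripper":0.6,"dx":-0.018,"dy":-0.24,"dz":-0.13,"rx":0,"ry":0,"rz":0}]'
python3 look.py .543 .238 .08 c scene side
```

```text
t: 4.8
eef_pos: [0.5215, -0.0022, 0.0463]
tool_rot: [0.699, 0.088, 0.704, -0.09]
contact_force: [-0.8, -0.7, -2.5]
gripper_width: 0.607
[ 0.5215 -0.0022  0.0463] [ 0.6992  0.0882  0.7038 -0.0897] 4.8 0.6067363190358515
scene 1434 [545.1 235.6  92.1  56.2 -16.7] 0.0805
side 279 [543.2 234.2  89.6  60.  -14. ] 0.0796
```

```bash
python3 -m jog '[{"gripper":0.6,"dx":0,"dy":0,"dz":-0.005,"rx":0,"ry":0,"rz":0},{"gripper":0.6,"dx":0,"dy":0,"dz":-0.01,"rx":0,"ry":0,"rz":0},{"gripper":0.6,"dx":0,"dy":0,"dz":-0.014,"rx":0,"ry":0,"rz":0},{"gripper":0.6,"dx":0,"dy":0,"dz":-0.016,"rx":0,"ry":0,"rz":0},{"gripper":0.6,"dx":0,"dy":0,"dz":-0.016,"rx":0,"ry":0,"rz":0}]'
```

```text
t: 5.4
eef_pos: [0.5245, -0.0004, 0.033]
tool_rot: [0.701, 0.088, 0.702, -0.088]
contact_force: [0.5, -0.2, -1.8]
gripper_width: 0.608
```

```bash
python3 -m jog '[{"gripper":0.6,"dx":0,"dy":0,"dz":-0.001,"rx":0,"ry":0,"rz":0},{"gripper":0.6,"dx":0,"dy":0,"dz":-0.002,"rx":0,"ry":0,"rz":0},{"gripper":0.6,"dx":0,"dy":0,"dz":-0.003,"rx":0,"ry":0,"rz":0},{"gripper":0.6,"dx":0,"dy":0,"dz":-0.003,"rx":0,"ry":0,"rz":0}]'
```

```text
t: 5.8
eef_pos: [0.5249, -0.0006, 0.0309]
tool_rot: [0.702, 0.089, 0.701, -0.088]
contact_force: [-2.6, -0.4, 6.4]
gripper_width: 0.609
```

```bash
python3 -m jog '[{"gripper":0.35,"dx":0,"dy":0,"dz":0,"rx":0,"ry":0,"rz":0},{"gripper":0.2,"dx":0,"dy":0,"dz":0,"rx":0,"ry":0,"rz":0},{"gripper":0,"dx":0,"dy":0,"dz":0,"rx":0,"ry":0,"rz":0},{"gripper":0,"dx":0,"dy":0,"dz":0,"rx":0,"ry":0,"rz":0},{"gripper":0,"dx":0,"dy":0,"dz":0.02,"rx":0,"ry":0,"rz":0},{"gripper":0,"dx":0,"dy":0,"dz":0.06,"rx":0,"ry":0,"rz":0},{"gripper":0,"dx":0,"dy":0,"dz":0.1,"rx":0,"ry":0,"rz":0},{"gripper":0,"dx":0,"dy":0,"dz":0.15,"rx":0,"ry":0,"rz":0},{"gripper":0,"dx":0,"dy":0,"dz":0.19,"rx":0,"ry":0,"rz":0},{"gripper":0,"dx":0,"dy":0,"dz":0.19,"rx":0,"ry":0,"rz":0}]'
python3 look.py .525 0 .04 d wrist scene side
```

```text
t: 6.8
eef_pos: [0.5283, -0.0004, 0.226]
tool_rot: [0.705, 0.09, 0.698, -0.087]
contact_force: [0.6, -0.5, -0.7]
gripper_width: 1.0
[ 5.283e-01 -4.000e-04  2.260e-01] [ 0.7052  0.0896  0.6979 -0.0874] 6.8 1.0004617524651551
wrist 4588 [ 5.249e+02 -4.000e-01  9.210e+01  5.410e+01 -1.450e+01] 0.0399
scene 840 [525.4  -1.1  91.6  56.7 -14.2] 0.0407
side 444 [522.3  -1.9  92.1  57.7 -14.3] 0.0396
```

```bash
python3 -m jog '[{"gripper":0,"dx":0.002,"dy":0.02,"dz":0,"rx":0,"ry":0,"rz":0},{"gripper":0,"dx":0.004,"dy":0.06,"dz":0.01,"rx":0,"ry":0,"rz":-2},{"gripper":0,"dx":0.008,"dy":0.10,"dz":0.02,"rx":0,"ry":0,"rz":-2},{"gripper":0,"dx":0.012,"dy":0.14,"dz":0.02,"rx":0,"ry":0,"rz":-2},{"gripper":0,"dx":0.015,"dy":0.18,"dz":0.02,"rx":0,"ry":0,"rz":-2},{"gripper":0,"dx":0.018,"dy":0.21,"dz":0.01,"rx":0,"ry":0,"rz":-2},{"gripper":0,"dx":0.02,"dy":0.23,"dz":0,"rx":0,"ry":0,"rz":-2},{"gripper":0,"dx":0.02,"dy":0.236,"dz":0,"rx":0,"ry":0,"rz":-2},{"gripper":0,"dx":0.02,"dy":0.236,"dz":0,"rx":0,"ry":0,"rz":-2},{"gripper":0,"dx":0.02,"dy":0.236,"dz":0,"rx":0,"ry":0,"rz":-2}]'
python3 look.py .545 .236 .08 e wrist scene
```

```text
t: 7.95
eef_pos: [0.5451, 0.2333, 0.2201]
tool_rot: [0.7, 0.101, 0.7, -0.102]
contact_force: [0.2, -0.2, 0.4]
gripper_width: 1.002
[0.5451 0.2333 0.2201] [ 0.6998  0.101   0.6998 -0.1019] 7.95 1.002299013955374
wrist 5904 [544.6 237.1  91.6  54.  -16.8] 0.0799
scene 1431 [545.2 235.7  91.9  56.6 -16.8] 0.0806
```

```bash
python3 -m jog '[{"gripper":0,"dx":0,"dy":0.001,"dz":-0.03,"rx":0,"ry":0,"rz":0},{"gripper":0,"dx":0,"dy":0.0015,"dz":-0.07,"rx":0,"ry":0,"rz":0},{"gripper":0,"dx":0,"dy":0.0015,"dz":-0.11,"rx":0,"ry":0,"rz":0},{"gripper":0,"dx":0,"dy":0.0015,"dz":-0.135,"rx":0,"ry":0,"rz":0},{"gripper":0,"dx":0,"dy":0.0015,"dz":-0.15,"rx":0,"ry":0,"rz":0},{"gripper":0,"dx":0,"dy":0.0015,"dz":-0.15,"rx":0,"ry":0,"rz":0},{"gripper":0,"dx":0,"dy":0.0015,"dz":-0.15,"rx":0,"ry":0,"rz":0}]'
python3 -m jog '[{"gripper":0.2,"dx":0,"dy":0,"dz":0,"rx":0,"ry":0,"rz":0},{"gripper":0.3,"dx":0,"dy":0,"dz":0,"rx":0,"ry":0,"rz":0},{"gripper":0.4,"dx":0,"dy":0,"dz":0,"rx":0,"ry":0,"rz":0},{"gripper":0.5,"dx":0,"dy":0,"dz":0,"rx":0,"ry":0,"rz":0},{"gripper":0.6,"dx":0,"dy":0,"dz":0,"rx":0,"ry":0,"rz":0},{"gripper":0.6,"dx":0,"dy":0,"dz":0,"rx":0,"ry":0,"rz":0},{"gripper":0.6,"dx":0,"dy":0,"dz":0,"rx":0,"ry":0,"rz":0}]' 40
python3 -m jog '[{"gripper":0.6,"dx":0,"dy":0,"dz":0.005,"rx":0,"ry":0,"rz":0},{"gripper":0.6,"dx":0,"dy":0,"dz":0.015,"rx":0,"ry":0,"rz":0},{"gripper":0.6,"dx":0,"dy":0,"dz":0.03,"rx":0,"ry":0,"rz":0},{"gripper":0.6,"dx":0,"dy":0,"dz":0.06,"rx":0,"ry":0,"rz":0},{"gripper":0.6,"dx":0,"dy":0,"dz":0.09,"rx":0,"ry":0,"rz":0},{"gripper":0.6,"dx":0,"dy":0,"dz":0.12,"rx":0,"ry":0,"rz":0},{"gripper":0.6,"dx":0,"dy":0,"dz":0.12,"rx":0,"ry":0,"rz":0}]'
python3 look.py .545 .236 .04 f scene side
```

```text
t: 8.75
eef_pos: [0.5457, 0.2369, 0.0714]
tool_rot: [0.7, 0.101, 0.699, -0.101]
contact_force: [-0.5, -0.0, 0.6]
gripper_width: 0.998
t: 9.45
eef_pos: [0.5455, 0.2372, 0.0718]
tool_rot: [0.7, 0.101, 0.699, -0.1]
contact_force: [-1.7, -1.4, 8.0]
gripper_width: 0.608
t: 10.15
eef_pos: [0.5475, 0.2382, 0.1959]
tool_rot: [0.702, 0.103, 0.697, -0.099]
contact_force: [0.2, -0.0, -1.1]
gripper_width: 0.607
[0.5475 0.2382 0.1959] [ 0.7025  0.1027  0.6973 -0.0987] 10.15 0.6069471773964932
scene 1372 [546.7 232.8  92.1  55.9 -18.7] 0.0405
side 287 [543.5 231.6  92.4  57.8 -18.7] 0.0397
```

```bash
python3 -m jog '[{"gripper":0.6,"dx":0,"dy":-0.02,"dz":0.01,"rx":0,"ry":0,"rz":0},{"gripper":0.6,"dx":-0.002,"dy":-0.06,"dz":0.02,"rx":0,"ry":0,"rz":0},{"gripper":0.6,"dx":-0.006,"dy":-0.10,"dz":0.03,"rx":0,"ry":0,"rz":0},{"gripper":0.6,"dx":-0.01,"dy":-0.14,"dz":0.04,"rx":0,"ry":0,"rz":0},{"gripper":0.6,"dx":-0.015,"dy":-0.18,"dz":0.05,"rx":0,"ry":0,"rz":0},{"gripper":0.6,"dx":-0.015,"dy":-0.22,"dz":0.06,"rx":0,"ry":0,"rz":0},{"gripper":0.6,"dx":-0.015,"dy":-0.26,"dz":0.06,"rx":0,"ry":0,"rz":0},{"gripper":0.6,"dx":-0.015,"dy":-0.30,"dz":0.06,"rx":0,"ry":0,"rz":0},{"gripper":0.6,"dx":-0.015,"dy":-0.317,"dz":0.06,"rx":0,"ry":0,"rz":0},{"gripper":0.6,"dx":-0.015,"dy":-0.317,"dz":0.06,"rx":0,"ry":0,"rz":0}]'
cat > plate.py <<'E'
from h import *
import sys
for n in sys.argv[1:]:
    c=read_camera(n); g=cv2.cvtColor(c["pixels"],cv2.COLOR_BGR2GRAY); cv2.imwrite(f"pics/{n}_plate.png",c["pixels"])
    P,p=world(c); br=g[p[:,1].astype(int),p[:,0].astype(int)]
    near=(np.hypot(P[:,0]-.507,P[:,1]+.232)<.09)
    for lo in (.012,.017):
        s=near&(br>130)&(P[:,2]>lo)&(P[:,2]<.027); print(n,lo,s.sum(),rect(P[s]))
E
python3 plate.py wrist scene side
```

```text
t: 11.25
eef_pos: [0.528, -0.0847, 0.2495]
tool_rot: [0.699, 0.102, 0.7, -0.104]
contact_force: [-0.3, 0.2, -1.7]
gripper_width: 0.606
wrist 0.012 5645 [ 502.9 -234.   113.    78.1  -18.3]
wrist 0.017 5617 [ 503.4 -232.5  113.    74.8  -18.1]
scene 0.012 932 [ 501.7 -237.6  114.3   90.2  -19.3]
scene 0.017 854 [ 504.4 -233.1  112.    78.   -18. ]
side 0.012 1243 [ 505.4 -230.1  117.2   85.4  -18. ]
side 0.017 1148 [ 502.  -233.5  113.1   76.8  -17.5]
```

View pics/wrist_plate.png

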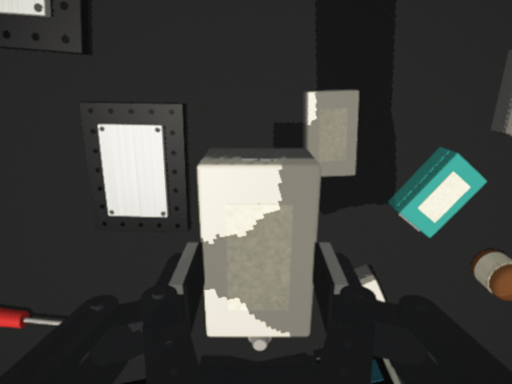

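```bash
python3 -m jog '[{"gripper":0.6,"dx":-0.005,"dy":-0.03,"dz":0,"rx":0,"ry":0,"rz":-0.5},{"gripper":0.6,"dx":-0.012,"dy":-0.07,"dz":-0.01,"rx":0,"ry":0,"rz":-1.5},{"gripper":0.6,"dx":-0.02,"dy":-0.11,"dz":-0.03,"rx":0,"ry":0,"rz":-1.5},{"gripper":0.6,"dx":-0.027,"dy":-0.145,"dz":-0.06,"rx":0,"ry":0,"rz":-1.5},{"gripper":0.6,"dx":-0.027,"dy":-0.1525,"dz":-0.1,"rx":0,"ry":0,"rz":-1.5},{"gripper":0.6,"dx":-0.027,"dy":-0.1525,"dz":-0.14,"rx":0,"ry":0,"rz":-1.5},{"gripper":0.6,"dx":-0.027,"dy":-0.1525,"dz":-0.165,"rx":0,"ry":0,"rz":-1.5},{"gripper":0.6,"dx":-0.027,"dy":-0.1525,"dz":-0.175,"rx":0,"ry":0,"rz":-1.5},{"gripper":0.6,"dx":-0.027,"dy":-0.1525,"dz":-0.175,"rx":0,"ry":0,"rz":-1.5},{"gripper":0.6,"dx":-0.027,"dy":-0.1525,"dz":-0.175,"rx":0,"ry":0,"rz":-1.5}]'
python3 look.py .503 -.232 .0835 g wrist side
```

```text
t: 12.4
eef_pos: [0.5038, -0.2322, 0.0763]
tool_rot: [0.699, 0.109, 0.698, -0.109]
contact_force: [-0.2, -0.6, -1.7]
gripper_width: 0.611
[ 0.5038 -0.2322  0.0763] [ 0.6992  0.1094  0.698  -0.1094] 12.4 0.6111494633065713
wrist 20136 [ 503.3 -231.8   92.8   75.2  -16.5] 0.0843
side 539 [ 501.1 -235.1   92.5   69.7  -18.3] 0.0841
```

```bash
python3 -m jog '[{"gripper":0.6,"dx":0,"dy":0,"dz":-0.01,"rx":0,"ry":0,"rz":-0.3},{"gripper":0.6,"dx":0,"dy":0,"dz":-0.017,"rx":0,"ry":0,"rz":-0.3},{"gripper":0.6,"dx":0,"dy":0,"dz":-0.02,"rx":0,"ry":0,"rz":-0.3},{"gripper":0.6,"dx":0,"dy":0,"dz":-0.022,"rx":0,"ry":0,"rz":-0.3},{"gripper":0.6,"dx":0,"dy":0,"dz":-0.023,"rx":0,"ry":0,"rz":-0.3},{"gripper":0.6,"dx":0,"dy":0,"dz":-0.024,"rx":0,"ry":0,"rz":-0.3},{"gripper":0.6,"dx":0,"dy":0,"dz":-0.024,"rx":0,"ry":0,"rz":-0.3}]'
```

```text
t: 13.2
eef_pos: [0.5025, -0.2326, 0.0519]
tool_rot: [0.698, 0.112, 0.698, -0.112]
contact_force: [-4.5, 0.8, 4.4]
gripper_width: 0.609
```

```bash
python3 -m jog '[{"gripper":0.6,"dx":0,"dy":0,"dz":-0.0005,"rx":0,"ry":0,"rz":0},{"gripper":0.35,"dx":0,"dy":0,"dz":-0.0005,"rx":0,"ry":0,"rz":0},{"gripper":0.2,"dx":0,"dy":0,"dz":0,"rx":0,"ry":0,"rz":0},{"gripper":0,"dx":0,"dy":0,"dz":0,"rx":0,"ry":0,"rz":0},{"gripper":0,"dx":0,"dy":0,"dz":0,"rx":0,"ry":0,"rz":0},{"gripper":0,"dx":0,"dy":0,"dz":0.02,"rx":0,"ry":0,"rz":0},{"gripper":0,"dx":0,"dy":0,"dz":0.06,"rx":0,"ry":0,"rz":0},{"gripper":0,"dx":0,"dy":0,"dz":0.1,"rx":0,"ry":0,"rz":0},{"gripper":0,"dx":0,"dy":0,"dz":0.15,"rx":0,"ry":0,"rz":0},{"gripper":0,"dx":0,"dy":0,"dz":0.17,"rx":0,"ry":0,"rz":0}]'
python3 look.py .503 -.232 .06 h wrist scene side
python3 - <<'E'
from h import *
c=read_camera("wrist"); P,p=world(c); g=cv2.cvtColor(c["pixels"],cv2.COLOR_BGR2GRAY)
br=g[p[:,1].astype(int),p[:,0].astype(int)]
near=np.hypot(P[:,0]-.503,P[:,1]+.232)<.12
s=near&(br>90)&(abs(P[:,2]-.02)<.005)&(np.hypot(P[:,0]-.503,P[:,1]+.232)<.075); print("plate",rect(P[s]))
s=near&(abs(P[:,2]-.012)<.004); print("board",rect(P[s]))
E
```

```text
t: 14.2
eef_pos: [0.5045, -0.2336, 0.2258]
tool_rot: [0.701, 0.111, 0.696, -0.112]
contact_force: [0.3, 0.4, 0.7]
gripper_width: 1.001
[ 0.5045 -0.2336  0.2258] [ 0.7005  0.1115  0.6959 -0.112 ] 14.2 1.0005153585156208
wrist 5147 [ 502.1 -232.2   92.    54.1  -18.3] 0.0599
scene 570 [ 502.8 -233.    92.5   59.5  -17.1] 0.0608
side 765 [ 500.1 -234.1   92.9   56.5  -18.5] 0.0594
plate [ 503.4 -231.9  111.4   74.2  -18.2]
board [ 504.1 -232.1  160.5  120.6  -18.2]
```

View pics/wrist_h.png

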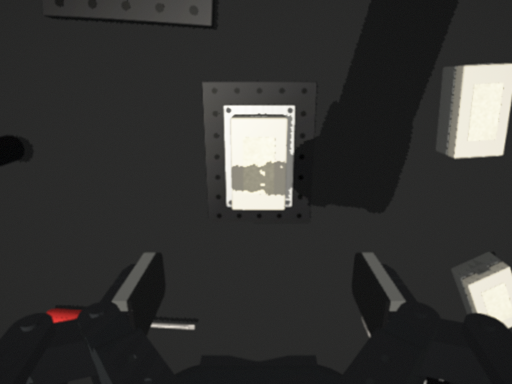

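```bash
python3 -m jog '[{"gripper":0,"dx":0.002,"dy":0.02,"dz":0,"rx":0,"ry":0,"rz":0},{"gripper":0,"dx":0.006,"dy":0.06,"dz":0,"rx":0,"ry":0,"rz":2},{"gripper":0,"dx":0.01,"dy":0.10,"dz":0,"rx":0,"ry":0,"rz":4},{"gripper":0,"dx":0.014,"dy":0.14,"dz":0,"rx":0,"ry":0,"rz":4},{"gripper":0,"dx":0.018,"dy":0.18,"dz":0,"rx":0,"ry":0,"rz":4},{"gripper":0,"dx":0.021,"dy":0.21,"dz":0,"rx":0,"ry":0,"rz":4},{"gripper":0,"dx":0.022,"dy":0.23,"dz":0,"rx":0,"ry":0,"rz":4},{"gripper":0,"dx":0.022,"dy":0.232,"dz":0,"rx":0,"ry":0,"rz":4},{"gripper":0,"dx":0.022,"dy":0.232,"dz":-0.03,"rx":0,"ry":0,"rz":4},{"gripper":0,"dx":0.022,"dy":0.232,"dz":-0.03,"rx":0,"ry":0,"rz":4}]'
python3 look.py .525 0 .04 i wrist
```

```text
t: 15.4
eef_pos: [0.5215, -0.0016, 0.1873]
tool_rot: [0.699, 0.086, 0.704, -0.088]
contact_force: [-0.5, -0.4, -0.8]
gripper_width: 0.998
[ 0.5215 -0.0016  0.1873] [ 0.6989  0.0864  0.7044 -0.0883] 15.4 0.9979251409015545
wrist 5579 [ 5.244e+02 -3.000e-01  9.130e+01  5.410e+01 -1.430e+01] 0.0399
```

```bash
python3 -m jog '[{"gripper":0,"dx":0,"dy":0,"dz":-0.03,"rx":0,"ry":0,"rz":0},{"gripper":0,"dx":0,"dy":0,"dz":-0.07,"rx":0,"ry":0,"rz":0},{"gripper":0,"dx":0,"dy":0,"dz":-0.11,"rx":0,"ry":0,"rz":0},{"gripper":0,"dx":0,"dy":0,"dz":-0.14,"rx":0,"ry":0,"rz":0},{"gripper":0,"dx":0,"dy":0,"dz":-0.155,"rx":0,"ry":0,"rz":0},{"gripper":0,"dx":0,"dy":0,"dz":-0.16,"rx":0,"ry":0,"rz":0},{"gripper":0,"dx":0,"dy":0,"dz":-0.16,"rx":0,"ry":0,"rz":0},{"gripper":0,"dx":0,"dy":0,"dz":-0.16,"rx":0,"ry":0,"rz":0}]'
python3 -m jog '[{"gripper":0.2,"dx":0,"dy":0,"dz":0,"rx":0,"ry":0,"rz":0},{"gripper":0.3,"dx":0,"dy":0,"dz":0,"rx":0,"ry":0,"rz":0},{"gripper":0.4,"dx":0,"dy":0,"dz":0,"rx":0,"ry":0,"rz":0},{"gripper":0.5,"dx":0,"dy":0,"dz":0,"rx":0,"ry":0,"rz":0},{"gripper":0.6,"dx":0,"dy":0,"dz":0,"rx":0,"ry":0,"rz":0},{"gripper":0.6,"dx":0,"dy":0,"dz":0,"rx":0,"ry":0,"rz":0},{"gripper":0.6,"dx":0,"dy":0,"dz":0,"rx":0,"ry":0,"rz":0}]' 40
python3 -m jog '[{"gripper":0.6,"dx":0,"dy":0,"dz":0.005,"rx":0,"ry":0,"rz":0},{"gripper":0.6,"dx":0,"dy":0,"dz":0.015,"rx":0,"ry":0,"rz":0},{"gripper":0.6,"dx":0,"dy":0,"dz":0.04,"rx":0,"ry":0,"rz":0},{"gripper":0.6,"dx":0,"dy":0.02,"dz":0.08,"rx":0,"ry":0,"rz":0},{"gripper":0.6,"dx":0,"dy":0.04,"dz":0.12,"rx":0,"ry":0,"rz":-2},{"gripper":0.6,"dx":0,"dy":0.06,"dz":0.16,"rx":0,"ry":0,"rz":-4},{"gripper":0.6,"dx":0,"dy":0.09,"dz":0.2,"rx":0,"ry":0,"rz":-4},{"gripper":0.6,"dx":0,"dy":0.1,"dz":0.22,"rx":0,"ry":0,"rz":-4},{"gripper":0.6,"dx":0,"dy":0.1,"dz":0.22,"rx":0,"ry":0,"rz":-4},{"gripper":0.6,"dx":0,"dy":0.1,"dz":0.22,"rx":0,"ry":0,"rz":-4}]'
python3 look.py .546 .234 .04 j wrist scene side
```

```text
t: 16.25
eef_pos: [0.5257, -0.0008, 0.0323]
tool_rot: [0.702, 0.087, 0.701, -0.087]
contact_force: [0.6, 0.1, 0.2]
gripper_width: 0.999
t: 16.95
eef_pos: [0.5253, -0.0004, 0.0324]
tool_rot: [0.702, 0.087, 0.701, -0.087]
contact_force: [-2.0, -0.1, 9.9]
gripper_width: 0.604
t: 17.95
eef_pos: [0.5242, 0.0988, 0.2509]
tool_rot: [0.698, 0.111, 0.698, -0.112]
contact_force: [-0.1, 0.2, -2.9]
gripper_width: 0.606
[0.5242 0.0988 0.2509] [ 0.6981  0.1114  0.6983 -0.1117] 17.95 0.6062632950071486
wrist 4131 [546.  232.8  92.1  54.6 -19.7] 0.0398
scene 1369 [546.2 231.9  92.2  57.6 -19. ] 0.0404
side 287 [543.4 232.   91.6  59.3 -17.5] 0.0395
```

View pics/wrist_j.png

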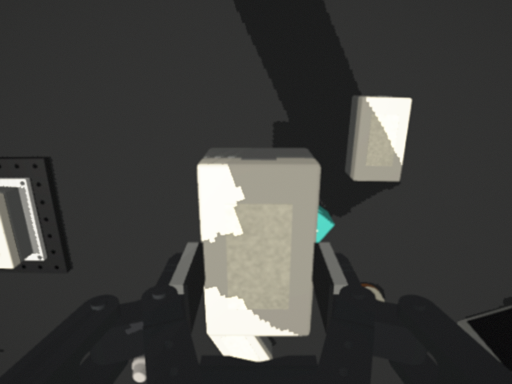

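```bash
python3 -m jog '[{"gripper":0.6,"dx":0.003,"dy":0.02,"dz":0,"rx":0,"ry":0,"rz":-0.5},{"gripper":0.6,"dx":0.008,"dy":0.05,"dz":0,"rx":0,"ry":0,"rz":-1.3},{"gripper":0.6,"dx":0.014,"dy":0.09,"dz":-0.01,"rx":0,"ry":0,"rz":-1.3},{"gripper":0.6,"dx":0.0215,"dy":0.125,"dz":-0.04,"rx":0,"ry":0,"rz":-1.3},{"gripper":0.6,"dx":0.0215,"dy":0.1333,"dz":-0.08,"rx":0,"ry":0,"rz":-1.3},{"gripper":0.6,"dx":0.0215,"dy":0.1333,"dz":-0.12,"rx":0,"ry":0,"rz":-1.3},{"gripper":0.6,"dx":0.0215,"dy":0.1333,"dz":-0.15,"rx":0,"ry":0,"rz":-1.3},{"gripper":0.6,"dx":0.0215,"dy":0.1333,"dz":-0.16,"rx":0,"ry":0,"rz":-1.3},{"gripper":0.6,"dx":0.0215,"dy":0.1333,"dz":-0.16,"rx":0,"ry":0,"rz":-1.3},{"gripper":0.6,"dx":0.0215,"dy":0.1333,"dz":-0.16,"rx":0,"ry":0,"rz":-1.3}]'
```

```text
t: 19.1
eef_pos: [0.5472, 0.2325, 0.0922]
tool_rot: [0.697, 0.12, 0.696, -0.12]
contact_force: [0.8, 0.4, -1.4]
gripper_width: 0.603
```

```bash
python3 -m jog '[{"gripper":0.6,"dx":0,"dy":0,"dz":-0.008,"rx":0,"ry":0,"rz":0},{"gripper":0.6,"dx":0,"dy":0,"dz":-0.014,"rx":0,"ry":0,"rz":0},{"gripper":0.6,"dx":-0.0005,"dy":0,"dz":-0.017,"rx":0,"ry":0,"rz":0},{"gripper":0.6,"dx":-0.0005,"dy":0,"dz":-0.018,"rx":0,"ry":0,"rz":0},{"gripper":0.6,"dx":-0.0005,"dy":0,"dz":-0.019,"rx":0,"ry":0,"rz":0},{"gripper":0.6,"dx":-0.0005,"dy":0,"dz":-0.0195,"rx":0,"ry":0,"rz":0},{"gripper":0.6,"dx":-0.0005,"dy":0,"dz":-0.0195,"rx":0,"ry":0,"rz":0}]'
```

```text
t: 19.8
eef_pos: [0.5456, 0.2328, 0.0726]
tool_rot: [0.697, 0.12, 0.697, -0.119]
contact_force: [-2.8, -0.6, 5.3]
gripper_width: 0.604
```

Contact felt; release and retreat.

```bash
python3 -m jog '[{"gripper":0.6,"dx":0,"dy":0,"dz":-0.0003,"rx":0,"ry":0,"rz":0},{"gripper":0.35,"dx":0,"dy":0,"dz":0,"rx":0,"ry":0,"rz":0},{"gripper":0.2,"dx":0,"dy":0,"dz":0,"rx":0,"ry":0,"rz":0},{"gripper":0,"dx":0,"dy":0,"dz":0,"rx":0,"ry":0,"rz":0},{"gripper":0,"dx":0,"dy":0,"dz":0,"rx":0,"ry":0,"rz":0},{"gripper":0,"dx":0,"dy":0,"dz":0.02,"rx":0,"ry":0,"rz":0},{"gripper":0,"dx":0,"dy":0,"dz":0.06,"rx":0,"ry":0,"rz":0},{"gripper":0,"dx":0,"dy":0,"dz":0.1,"rx":0,"ry":0,"rz":0},{"gripper":0,"dx":0,"dy":0,"dz":0.14,"rx":0,"ry":0,"rz":0},{"gripper":0,"dx":0,"dy":0,"dz":0.15,"rx":0,"ry":0,"rz":0}]'
python3 -m jog '[{"gripper":0,"dx":0,"dy":-0.04,"dz":0.02,"rx":0,"ry":0,"rz":0},{"gripper":0,"dx":0,"dy":-0.08,"dz":0.03,"rx":0,"ry":0,"rz":0},{"gripper":0,"dx":0,"dy":-0.12,"dz":0.03,"rx":0,"ry":0,"rz":0},{"gripper":0,"dx":0,"dy":-0.13,"dz":0.03,"rx":0,"ry":0,"rz":0},{"gripper":0,"dx":0,"dy":-0.13,"dz":0.03,"rx":0,"ry":0,"rz":0}]'
python3 look.py .546 .233 .08 k wrist scene side
python3 look.py .503 -.232 .06 l scene side
python3 - <<'E'
import cv2,numpy as np
a=cv2.imread("pics/scene_k.png");b=cv2.imread("pics/side_k.png")
f=lambda i:cv2.resize(i,(400,300),interpolation=cv2.INTER_CUBIC)
cv2.imwrite("pics/final.png",np.vstack([np.hstack([f(a[245:335,200:320]),f(b[90:180,210:330])]),np.hstack([f(a[125:200,130:230]),f(b[215:290,280:380])])]))
E
```

```text
t: 20.8
eef_pos: [0.5481, 0.2337, 0.2266]
tool_rot: [0.699, 0.121, 0.695, -0.118]
contact_force: [-0.2, -0.5, -0.2]
gripper_width: 1.0
t: 21.3
eef_pos: [0.5456, 0.1006, 0.2514]
tool_rot: [0.697, 0.121, 0.697, -0.121]
contact_force: [0.4, 0.2, -0.4]
gripper_width: 0.996
[0.5456 0.1006 0.2514] [ 0.6966  0.1207  0.6968 -0.1211] 21.3 0.996202029900145
wrist 5452 [544.9 232.7  91.   54.5 -19.5] 0.0798
scene 1429 [545.7 232.3  92.   56.9 -20.2] 0.0805
side 278 [544.  231.9  88.2  62.9 -19.5] 0.0797
[0.5454 0.1049 0.2512] [ 0.6968  0.1188  0.6974 -0.1184] 21.45 0.9962442334480343
scene 575 [ 502.9 -233.    92.    58.2  -17.7] 0.0608
side 762 [ 500.2 -233.3   92.5   58.2  -18.6] 0.0594
```

View pics/final.png

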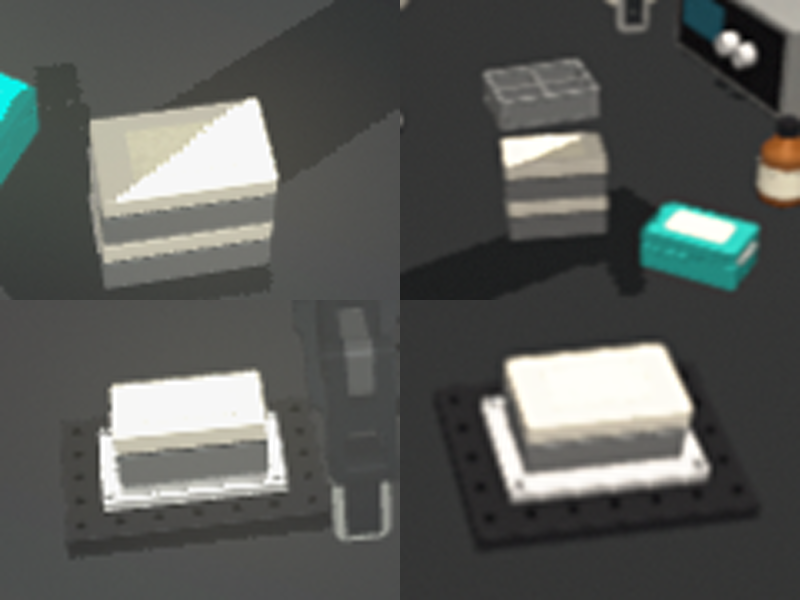

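The pictures show the top box flush on the bottom box, and the middle box centred and aligned on the small plate. All sit level, and the gripper is clear of everything.

```bash
python3 -c "
from station import *
print(hand_in())"
```

```text
the job is handed in; nothing more can be done
None
```

The job is done and handed in at about 21.5 s. I set the top box upright on the bare bench, put the middle box on the smaller carrier plate, and put the top box back on the bottom box. I lowered every box until the wrist felt contact before letting go. The highest wrist force I saw at the end of any move was about 10 N.

These are the last checks:

| Check | Offset | Angle difference | Height of top face |
|---|---|---|---|
| Middle box on the carrier plate (wrist camera) | about 1.3 mm, along the plate's long side | about 0.1° | 60 mm, as it should be |
| Top box on the bottom box (wrist camera) | about 1 mm | about 0.2° | 80 mm, as it should be |

- **Disagreements:** the scene and side cameras differ from the wrist camera by up to 2–3 mm and 1–2°. That is close to their calibration error and their coarser view of edges.
- **Bottom box:** I did not touch it. I could only measure it with the middle box lifted off and again just before the top box went back. Those readings agreed within about 1 mm.
- **Last picture:** both placed boxes sit level and the gripper is clear of everything. The turquoise box, the single box at the back and the larger carrier were never approached.

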